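# Feel the end float of a cart axle and leave it mid-float

## Robot

A 6-joint arm with a two-finger parallel gripper is mounted at the origin on the work surface. World frame = base frame: x ahead of the robot, y to its left, z up, the work surface at z = 0. Lengths are in m, angles in rad, forces in N, time in s.
With the tool pointing down it reaches from about 0.25 to 0.775 m from the base axis. Payload 4 kg.
Tool frame: the origin (TCP) lies at the very end of the fingers, on their centre line; the grasp point (between the pads) lies 19 mm behind it; z points along the fingers, y is the direction in which the jaws open and shut (so a half turn about z gives the same grasp; the last joint's range is limited). The gripper opens to 94 mm and grips with 3 to 60 N. Pads are 16 mm wide; open, the fingers measure 119 mm over their backs; the gripper's body (75 mm by 177 mm) begins 78 mm behind the grasp point.
Start: joints at [-1.312, 0.087, 1.371, -0, 1.684, -0.103], TCP at [0.195, -0.514, 0.169] pointing down, gripper open.
Joint ranges: [-3.1, 3.1], [-0.76, 2.03], [0.27, 2.55], [-1.08, 4.22], [0.17, 2.65], [-2.57, 2.57]. Speed limits (rad/s): [2.79, 2.79, 3.14, 3.14, 3.14, 3.14].

## Interface

Orientations are given as [roll, pitch, yaw] about the fixed x, y, z axes, in that order (R = Rz(yaw) Ry(pitch) Rx(roll)).
In Python, from bench import robot, cams, models gives the robot as it stands.
- The arm moves only by the tool step_arm, never from a script. Its argument "series" is a list of rows, each a list of 5 numbers: the gripper command: -1 is shut, 1 is fully open, values between are in proportion, then the shift along the tool's x, y, z in mm, then the turn about the tool's z in degrees. A call has 1 to 20 rows; each row is the pose to reach, as a shift and turn from the pose commanded when the call began, along the tool's axes at that moment; what a row does not reach only later rows make up. A row lasts 1/8 s, in which the tool goes at most 62.5 mm and 10.7 degrees, less where a joint would pass 70% of its speed; a pose out of reach is approached as far as the arm can. A call with a gripper value outside its range is refused whole. The fingers move at their own pace and stop on an object; the grip force is fixed at half the most. Time passes only in rows, so rows that repeat a pose let the fingers close. It gives the time, the measured TCP pose, the force and the opening at its end, in the units of the state.
- robot.get_obs(): the state, without advancing time (a new reading comes with each control period).
- cams.snapshot(name): name is "side" or "top" or "wrist"; returns a dict with "pixels" (480x640x3 uint8, red, green, blue), "fov_y" (degrees; the focal length in pixels is half the picture's height over the tangent of half this angle, whatever the lens; pixels are square), "cx", "cy" (the principal point, pixels), "R" (3x3) and "t" (3): a world point X has camera coordinates R X + t. Camera axes: x right, y down, z forward; pixel columns grow to the right and rows downward; lengths in m; the calibration is good to about 2 mm. A picture is of the moment at which its call begins. There is no depth.
- robot.close_job(): hands the job in, once; it reports no verdict.
Trained networks look in a picture, given as the dict that the camera call returned (one of the last four; its "shot" number tells which), for a name from the list of things; names that differ only in an ending like _2 or _b are one class to them, and where a whole thing is asked for, a point or a joint stands for the part that bears it (a point fixed in the world has none). Each returns a list of dicts, best first, with "p" (0 to 1); they miss things now and then, are a little off and sometimes report something else, mostly with a low value. They report only what shows in the picture. A call takes as long as a camera call.
- models.find_in(picture, label): "position" ([x, y, z] in m, in world coordinates, good to about 4 mm: the middle of the surface that is visible of it).
- models.pinpoint(picture, label): "position" ([x, y, z] in m, in world coordinates, good to about 4 mm: a listed point, or the origin of a listed thing).
The state is a dict: "time": time; "joint_positions": joint angles; "qvel": joint speeds; "joint_torque": joint torques, N m; "tool_pos": TCP position; "ee_rot": TCP orientation; "wrist_force": force on the tool from outside, world axes, zero at the start; "wrist_torque": the same for the moment, N m; "width": finger opening in m.
Only numpy, scipy, OpenCV 4.12 (cv2) and the standard library are available. Lean on these libraries where they do the work, as an engineer would, in place of code of your own. Each camera call takes 0.05 s, during which the arm holds its last target. There are 200 camera calls.

## Task

Check the end float of the cart axle in its green bearing stand: by the orange sleeve, push the axle in until it bears firmly on its inner stop and hold it there a moment, then pull it out until it bears firmly on its outer stop and hold it there a moment, then leave it standing midway between the two stops and let go. A firm hand push of about 10 N on each stop is right; 20 N or more would bruise the bearing. Leave the bottle, the jar and the wrench where they are.

Things in the scene. Friction and masses are not known exactly. Their poses are not given: they have to be found in the camera images.
- stand: Green bearing stand bolted to the bench, on a dark steel foot plate 130 x 110 x 10 mm; a barrel 68 mm in diameter and 90 mm long lies level on it, its axis 90 mm above the bench, its top at 127 mm. Origin: on the bench under the middle of the barrel; x runs along the axle from the orange sleeve towards the yellow wheel, z up. The stand never moves during the work.
- axle_grip (a point): Middle of the orange hand sleeve on the axle's free end, on its centre line, 90 mm above the bench: 28 mm in diameter, 60 mm long (30 mm each way along the axle), with a black disc 38 mm in diameter and 6 mm thick at its outer end. About 105 mm from the stand's origin along the stand's -x; the barrel ends 45 mm from that origin, with bare 20 mm shaft between. The axle only slides along the stand's x.
- axle_wheel (a point): Centre of the wheel fixed on the other end of the axle, 90 mm above the bench: 140 mm in diameter, 36 mm wide, black tyre, yellow hub. It slides with the axle.
- axle (a joint): How far the axle has slid in its bearing cartridge, m; grows as the sleeve is pulled out, away from the stand (stand -x). Zero is an arbitrary mark, not the middle of the float. The stops are hidden in the barrel, at readings not known beforehand, 8 to 25 mm apart. Between them the axle slides with about 2 N of drag and stays where it is left.
- cartridge (a joint): How far the steel bearing cartridge (46 mm ring seen at both ends of the barrel) is displaced in its stiff rubber mount, m; same direction as the axle joint, 0 unloaded. It gives 1 mm for every 10 N that the axle bears on a stop: negative when pushed in, positive when pulled out. It springs back to 0.
- oil_bottle: Blue closed bottle with a white cap, 54 mm in diameter, 160 mm tall, standing loose near the stand; not to be disturbed. Origin: centre of its underside.
- jar: Amber glass jar with a steel lid, 60 mm in diameter, 75 mm tall, standing loose near the stand; not to be disturbed. Origin: centre of its underside.
- wrench: Steel wrench 160 mm long lying loose on the bench beside the stand; not to be disturbed. Origin: on its underside, its length along its x.

How it is judged:
On the way, in this order (a step that is already met when the one before it is completed fails the run):
1. the axle, pushed in, bears on its inner stop with at least 6 N for 0.3 s (value of joint cartridge below -0.0006 m), for 0.3 s.
2. then, pulled out, it bears on its outer stop with at least 6 N for 0.3 s (value of joint cartridge above 0.0006 m), for 0.3 s.
At the end, for the whole second after the job is handed in: The axle stands still, within 2 mm of the middle between its two stops, bearing on neither; bottle, jar and wrench are within 20 mm of where they began (value of joint axle between 0.001 and 0.005 m and value of joint cartridge between -0.0005 and 0.0005 m and velocity of joint axle between -0.003 and 0.003 m/s and not (distance of oil_bottle from where it was at the start of the episode above 0.02 m) and not (distance of jar from where it was at the start of the episode above 0.02 m) and not (distance of wrench from where it was at the start of the episode above 0.02 m)); the robot touches nothing.
It fails at once if the axle bears on a stop with more than 21 N (value of joint cartridge above 0.0021 m or value of joint cartridge below -0.0021 m).
It fails at once if the bottle, jar or wrench is moved by more than 20 mm or the bottle or jar tipped by more than 0.4 rad (distance of any of oil_bottle, jar, wrench from where it was at the start of the episode above 0.02 m or angle between any of oil_bottle, jar's own z axis and vertical above 0.4 rad).
It also fails if it takes over 51 s, if anything falls off the work surface, if the arm or the gripper's body presses on something with over 40 N, if the wrist force passes 120 N, or if a joint passes its speed limit or range.

## Working session

There is one attempt and no reset: what is moved stays moved. The work goes in short steps, Python scripts to look and compute and a tool call to move; the robot and the scene stay as the last step left them, time stands still between calls to the robot, and variables do not carry over. Pictures are saved under pics/ and viewed, about 8 in all and at most 12, crops included, and the job is handed in when it is done.

Besides the shell and the picture viewer there is one more tool, called in YAML: its name, and indented under it one key for each argument. step_arm: Moves the arm, as the interface text tells. Its arguments: {"type":"object","properties":{"series":{"type":"array","items":{"type":"array","items":{"type":"number"}}}},"required":["series"]}

```bash
mkdir -p pics; ls
python3 - <<'E'
from bench import robot,cams,models
import cv2,numpy as np
o=robot.get_obs();print({k:np.round(v,4).tolist() for k,v in o.items()})
ims=[]
for n in ("top","side"):
    p=cams.snapshot(n);cv2.imwrite(f"pics/{n}0.png",p["pixels"][:,:,::-1])
    for l in ("stand","axle_grip","axle_wheel","oil_bottle","jar","wrench"):
        print(n,l,[(np.round(d["position"],3).tolist(),round(d["p"],2)) for d in models.pinpoint(p,l)[:2]])
E
```

```text
pics
{'time': 0.0, 'joint_positions': [-1.3121, 0.088, 1.3722, -0.0, 1.6836, -0.1031], 'qvel': [-0.0002, 0.0011, 0.0002, 0.0001, -0.0003, 0.0025], 'joint_torque': [0.0002, -34.0175, -30.2428, 0.0719, 0.033, -0.0002], 'tool_pos': [0.1945, -0.5138, 0.168], 'ee_rot': [-3.1394, -0.0002, 0.3618], 'wrist_force': [0.3496, 0.8836, 0.27], 'wrist_torque': [0.0016, 0.0011, -0.0209], 'width': 0.0939}
top stand [([0.563, 0.012, -0.001], 0.96)]
top axle_grip [([0.61, -0.088, 0.091], 0.58)]
top axle_wheel [([0.523, 0.082, 0.093], 0.76), ([0.607, -0.084, 0.089], 0.65)]
top oil_bottle [([0.694, 0.118, -0.003], 0.95)]
top jar [([0.754, 0.004, 0.001], 0.63)]
top wrench [([0.462, -0.067, 0.005], 0.84)]
side stand [([0.561, 0.011, -0.003], 0.76)]
side axle_grip [([0.61, -0.088, 0.091], 0.81)]
side axle_wheel [([0.525, 0.079, 0.088], 0.77)]
side oil_bottle [([0.697, 0.115, -0.001], 0.74)]
side jar [([0.753, 0.004, 0.003], 0.8)]
side wrench [([0.464, -0.065, -0.004], 0.56)]
```

View pics/top0.png

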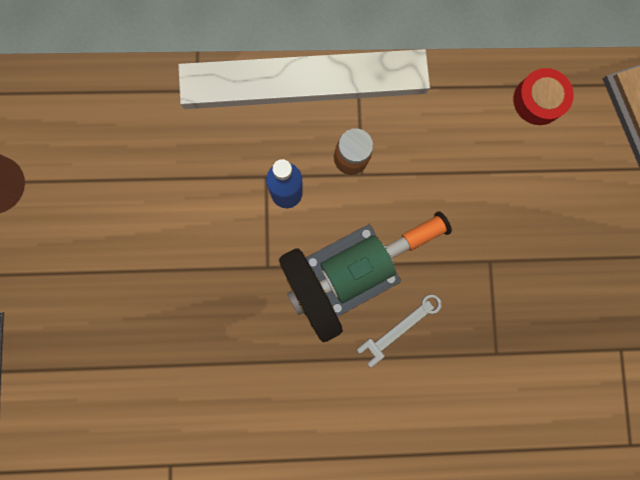

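View pics/side0.png

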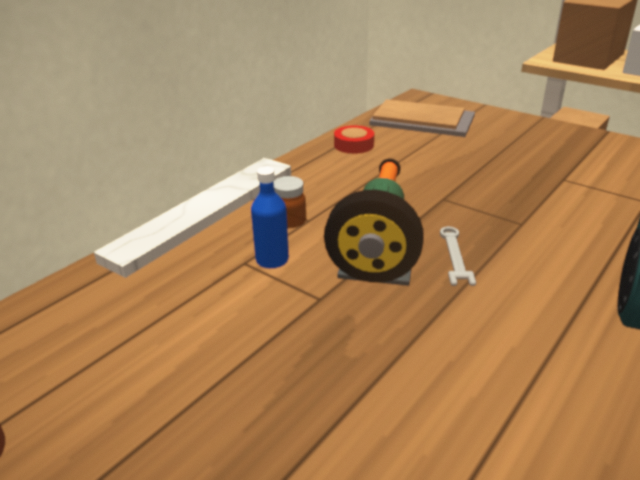

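The top picture shows the orange sleeve around (425,233), with its black end disc at (443,223). The wheel is at about (310,295), and the jar, bottle and wrench are clear of the sleeve. The side picture agrees. Next I'll refine the axle direction and work out the first move.

```bash
cat > h.py <<'E'
from bench import robot,cams,models
import cv2,numpy as np
from scipy.spatial.transform import Rotation as Ro
def ray(p,uv,z):
    f=240/np.tan(np.radians(p["fov_y"])/2);R=np.array(p["R"]);t=np.array(p["t"])
    d=np.array([(uv[0]-p["cx"])/f,(uv[1]-p["cy"])/f,1])@R; c=-R.T@t
    return c+d*(z-c[2])/d[2]
def orange(p):
    hsv=cv2.cvtColor(p["pixels"],cv2.COLOR_RGB2HSV)
    m=cv2.inRange(hsv,(6,200,150),(15,255,255))
    n,l,s,c=cv2.connectedComponentsWithStats(m)
    i=1+np.argmax(s[1:,4]);return l==i
def shift(target,yaw):
    o=robot.get_obs();R=Ro.from_euler("xyz",o["ee_rot"]).as_matrix()
    print("shift mm",np.round(1000*R.T@(np.array(target)-o["tool_pos"]),1),"turn deg",np.round(-(np.degrees(yaw-o["ee_rot"][2])),1))
E
python3 - <<'E'
from h import *
p=cams.snapshot("top");m=orange(p);ys,xs=np.nonzero(m);print(len(xs),xs.mean(),ys.mean())
(cx,cy),(w,h),a=cv2.minAreaRect(np.c_[xs,ys].astype(np.float32));print(cx,cy,w,h,a)
vx,vy,x0,y0=cv2.fitLine(np.c_[xs,ys].astype(np.float32),cv2.DIST_L2,0,.01,.01).ravel()
L=max(w,h)/2
A=ray(p,(x0-vx*L,y0-vy*L),.098);B=ray(p,(x0+vx*L,y0+vy*L),.098)
print(A,B,np.linalg.norm(B-A),np.degrees(np.arctan2(*(A-B)[1::-1])))
g=[];w=[];s=[]
for n in("top","side","top","side"):
    q=cams.snapshot(n)
    for lab,l in(("axle_grip",g),("axle_wheel",w),("stand",s)):
        r=models.pinpoint(q,lab)
        if r:l.append(r[0]["position"])
for l in(g,w,s):print(np.round(l,4).tolist())
g,w,s=[np.median(l,0) for l in(g,w,s)]
print(g,w,s,np.degrees(np.arctan2(*(w-g)[1::-1])),np.degrees(np.arctan2(*(s-g)[1::-1])))
shift([*g[:2],.168],np.radians(117))
E
```

```text
1 403.0 235.0
403.0 235.0 0.0 0.0 0.0
[ 0.60674786 -0.05655836  0.098     ] [ 0.60674786 -0.05655836  0.098     ] 0.0 0.0
[[0.6109, -0.0848, 0.0901], [0.6081, -0.0889, 0.0905], [0.6078, -0.0875, 0.0891], [0.6106, -0.0933, 0.0908]]
[[0.5249, 0.0817, 0.0885], [0.5265, 0.0806, 0.0899], [0.5245, 0.0814, 0.0902], [0.5239, 0.0783, 0.0876]]
[[0.5655, 0.0124, -0.0001], [0.5588, 0.0132, -0.0007], [0.5635, 0.0151, 0.0005], [0.5609, 0.0138, -0.001]]
[ 0.60935 -0.0882   0.0903 ] [0.5247 0.081  0.0892] [ 5.622e-01  1.350e-02 -4.000e-04] 116.57859467747892 114.87331081149465
shift mm [ 538.7 -251.9    1.2] turn deg -96.3
```

step_arm:
  series:
    - [1,54,-25,0,-9.6]
    - [1,108,-50,0,-19.2]
    - [1,162,-76,0,-28.8]
    - [1,215,-101,0,-38.4]
    - [1,269,-126,0,-48]
    - [1,323,-151,0,-57.6]
    - [1,377,-176,0,-67.2]
    - [1,431,-202,0,-76.8]
    - [1,485,-227,0,-86.4]
    - [1,539,-252,0,-96]
    - [1,539,-252,0,-96]
    - [1,539,-252,0,-96]
    - [1,539,-252,0,-96]

```text
time: 3.18
tool_pos: [0.6089, -0.0892, 0.1695]
ee_rot: [-3.142, 0.001, 2.035]
wrist_force: [-0.3, -0.6, -0.3]
width: 0.0945
```

```bash
sed -i 's/(6,200,150),(15,255,255)/(5,205,170),(13,255,255)/' h.py
python3 - <<'E'
from h import *
im=cv2.imread("pics/top0.png");p=cams.snapshot("top");cv2.imwrite("pics/top1.png",p["pixels"][:,:,::-1])
print(cv2.cvtColor(im,cv2.COLOR_BGR2HSV)[[233,230,238,100],[425,425,425,548]], cv2.cvtColor(im,cv2.COLOR_BGR2HSV)[200,500])
hsv=cv2.cvtColor(im,cv2.COLOR_BGR2HSV);c=hsv[210:260,395:455]
m=np.zeros((480,640),bool);m[205:260,395:455]=((hsv[...,1]>190)&(hsv[...,2]>150))[205:260,395:455]
ys,xs=np.nonzero(m);print(len(xs))
P=np.c_[xs,ys].astype(np.float32);print(cv2.minAreaRect(P))
L=max(cv2.minAreaRect(P)[1])/2
vx,vy,x0,y0=cv2.fitLine(P,cv2.DIST_L2,0,.01,.01).ravel()
for z in(.09,.1):
  A=ray(p,(x0-vx*L,y0-vy*L),z);B=ray(p,(x0+vx*L,y0+vy*L),z)
  print(A,B,(A+B)/2,np.linalg.norm(B-A),np.degrees(np.arctan2(*(A-B)[1::-1])))
o=robot.get_obs();print(o["tool_pos"],o["ee_rot"],o["joint_positions"])
for n in("wrist","side"):
    q=cams.snapshot(n);print(n,[models.pinpoint(q,l)[:1] for l in("axle_grip","axle_wheel","stand")])
    cv2.imwrite(f"pics/{n}1.png",q["pixels"][:,:,::-1])
E
```

```text
[[ 11 187 229]
 [ 11 186 230]
 [ 11 192 207]
 [ 15 119 172]] [ 15 127 149]
414
((424.9779052734375, 232.07452392578125), (17.109554290771484, 41.43663024902344), 61.55707550048828)
[ 0.59700933 -0.06458873  0.09      ] [ 0.62537879 -0.12063102  0.09      ] [ 0.61119406 -0.09260987  0.09      ] 0.06281372768575658 116.84922872537079
[ 0.59612743 -0.06214293  0.1       ] [ 0.62405001 -0.11730243  0.1       ] [ 0.61008872 -0.08972268  0.1       ] 0.06182427659028443 116.84922872537072
[ 0.60894224 -0.08926158  0.16964236] [3.14137330e+00 6.08586936e-04 2.03494965e+00] [-2.37439379e-01  2.33409415e-01  1.20303919e+00 -3.26185641e-04
  1.70458370e+00 -7.01636370e-01]
wrist [[{'position': [0.6085, -0.0898, 0.0916], 'p': 0.62}], [], [{'position': [0.5571, 0.0118, -0.0002], 'p': 0.79}]]
side [[{'position': [0.6115, -0.0908, 0.0919], 'p': 0.95}], [{'position': [0.5242, 0.0768, 0.0883], 'p': 0.55}], [{'position': [0.5593, 0.0128, -0.002], 'p': 0.93}]]
```

step_arm:
  series:
    - [1,-1,0.5,35,0]
    - [1,-1,0.5,70,0]
    - [1,-1,0.5,98,0]
    - [1,-1,0.5,98,0]
    - [1,-1,0.5,98,0]

```text
time: 4.25
tool_pos: [0.6113, -0.0888, 0.0726]
ee_rot: [3.14, 0.001, 2.037]
wrist_force: [1.4, -0.1, 0.8]
width: 0.0942
```

Run:
```python
from h import *
q=cams.snapshot("wrist");r=cams.snapshot("side")
cv2.imwrite("pics/w2.png",np.hstack([cv2.resize(x["pixels"][:,:,::-1],(400,300)) for x in(q,r)]))
print(robot.get_obs()["wrist_force"])
```

```text
[-0.42536346 -0.47271895  0.25342506]
```

View pics/w2.png

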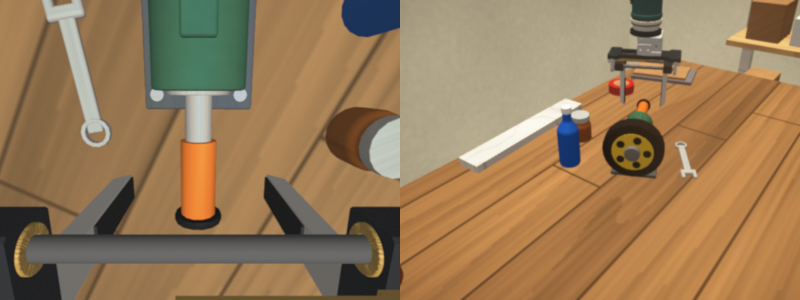

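The picture shows the fingertips straddling the sleeve but looking too high, so it may have been taken before the descent finished. I'll check again, and from now on I won't run scripts alongside moves.

Run:
```python
from h import *
o=robot.get_obs();print(o["time"],o["tool_pos"],o["ee_rot"],o["wrist_force"])
q=cams.snapshot("wrist");r=cams.snapshot("side")
cv2.imwrite("pics/w3.png",np.hstack([cv2.resize(x["pixels"][:,:,::-1],(400,300)) for x in(q,r)]))
```

```text
4.35 [ 0.61185021 -0.08890312  0.07345384] [3.13871635e+00 2.53720629e-03 2.03738268e+00] [-0.42536346 -0.47271895  0.25342506]
```

View pics/w3.png

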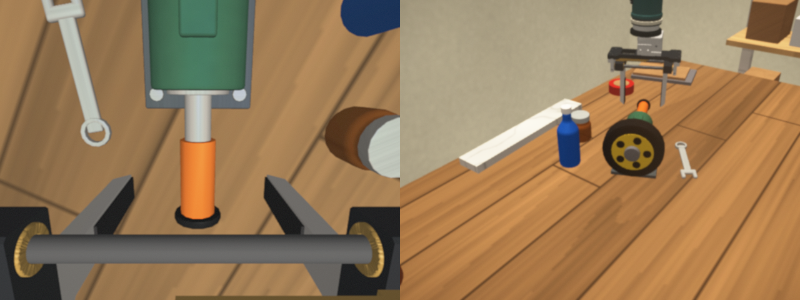

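Run:
```python
from h import *
T=robot.get_obs()["tool_pos"];y=np.array([.893,.45,0])
for n in("side","wrist","top"):
    p=cams.snapshot(n);f=240/np.tan(np.radians(p["fov_y"])/2)
    def pr(X):
        c=np.array(p["R"])@X+p["t"];return np.round([p["cx"]+f*c[0]/c[2],p["cy"]+f*c[1]/c[2],c[2]],2)
    print(n,"tcp",pr(T),"tips",pr(T+.047*y),pr(T-.047*y),"grip",pr(np.array([.61,-.09,.09])))
    if n!="wrist":cv2.imwrite(f"pics/{n}4.png",cv2.resize(p["pixels"][:,:,::-1][100:300,290:530] if n=="side" else p["pixels"][:,:,::-1][150:350,250:490],None,fx=3,fy=3))
    if n=="wrist":print(np.array(p["R"]).round(3).tolist(),p["t"])
```

```text
side tcp [386.13 186.01   1.  ] tips [358.72 183.94   1.01] [413.97 188.11   1.  ] grip [387.69 177.09   1.  ]
wrist tcp [3.1977e+02 2.7440e+02 2.3000e-01] tips [4.0773e+02 2.7437e+02 2.3000e-01] [2.3176e+02 2.7443e+02 2.3000e-01] grip [3.1611e+02 2.8554e+02 2.1000e-01]
[[0.893, 0.45, 0.002], [0.436, -0.866, 0.244], [0.111, -0.218, -0.97]] [-0.5052758  -0.34604529  0.20877657]
top tcp [420.18 233.08   0.66] tips [405.   206.25   0.66] [435.52 260.2    0.66] grip [424.01 232.81   0.64]
```

View pics/side4.png

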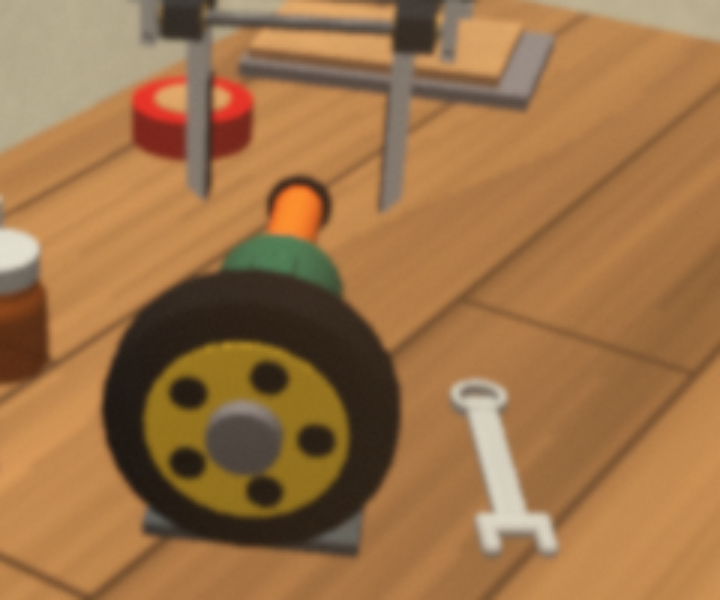

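The side view shows the tips at about full-frame (358,165) and (419,169). Projecting the reported TCP predicts (359,184) and (414,188), so the fingers appear about 35 mm higher than reported. I'll cross-check with the top view.

View pics/top4.png

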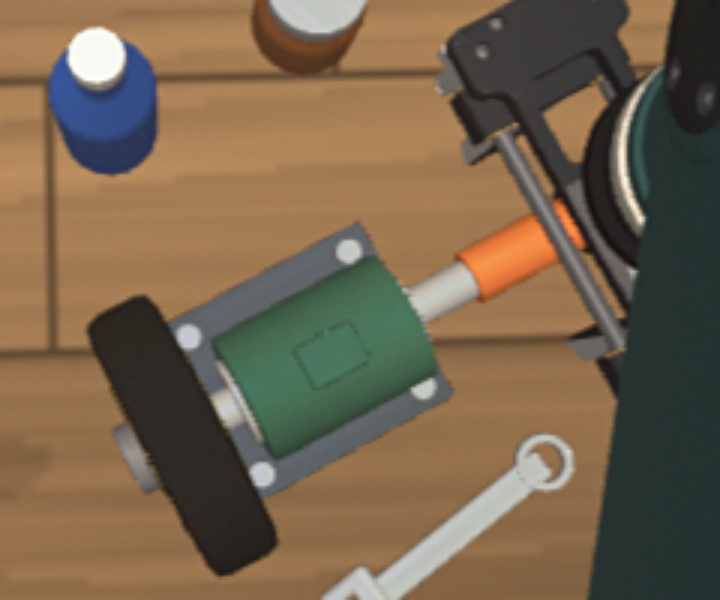

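All three views agree that the fingertips are really about 35 mm above the reported TCP. The wrist view also shows too wide a tip gap for the stated depth. Going 35 mm lower is clear of everything whether or not this is right, so I'll do that and look again.

step_arm:
  series:
    - [1,-1,0,18,0]
    - [1,-1,0,35,0]
    - [1,-1,0,35,0]
    - [1,-1,0,35,0]

```text
time: 5.1
tool_pos: [0.6107, -0.0895, 0.0357]
ee_rot: [-3.141, -0.0, 2.037]
wrist_force: [-0.4, 0.5, 0.7]
width: 0.094
```

Run:
```python
from h import *
q=cams.snapshot("wrist");r=cams.snapshot("side")
a=q["pixels"][200:400,130:510,::-1];b=r["pixels"][110:230,290:490,::-1]
cv2.imwrite("pics/w5.png",np.hstack([cv2.resize(a,(400,300)),cv2.resize(b,(400,300))]))
```

```text
(no output)
```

View pics/w5.png

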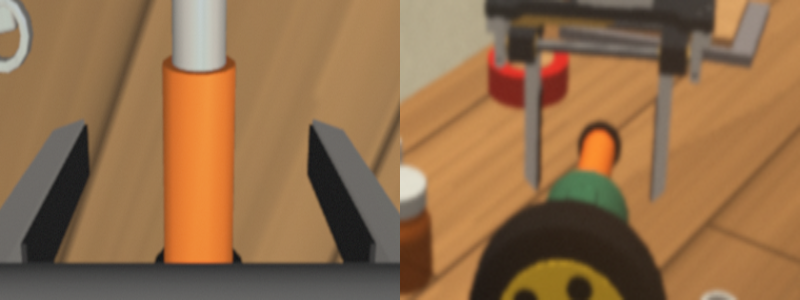

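The left (wrist) view shows the sleeve centred between the jaws. On the right (side), the tips are now at about (356,185) and (417,189), where tips at z≈0.073 should appear. So there is a TCP offset of about 35 mm, and I'm now at the right height. Closing.

step_arm:
  series:
    - [-1,0,0,0,0]
    - [-1,0,0,0,0]
    - [-1,0,0,0,0]
    - [-1,0,0,0,0]
    - [-1,0,0,0,0]
    - [-1,0,0,0,0]

```text
time: 5.95
tool_pos: [0.6109, -0.0895, 0.0361]
ee_rot: [-3.142, 0.0, 2.037]
wrist_force: [-0.2, 0.2, -1.0]
width: 0.0377
```

step_arm:
  series:
    - [-1,0,0,0,0]
    - [-1,0,0,0,0]
    - [-1,0,0,0,0]

```text
time: 6.32
tool_pos: [0.611, -0.0895, 0.0362]
ee_rot: [3.142, 0.0, 2.037]
wrist_force: [0.4, -0.3, 0.6]
width: 0.0273
```

step_arm:
  series:
    - [-1,0.5,0,0,0]
    - [-1,1,0,0,0]
    - [-1,1.5,0,0,0]
    - [-1,1.5,0,0,0]

```text
time: 6.82
tool_pos: [0.6104, -0.0884, 0.0362]
ee_rot: [3.142, 0.0, 2.037]
wrist_force: [1.3, -1.1, -1.7]
width: 0.0271
```

step_arm:
  series:
    - [-1,0.5,0,0,0]
    - [-1,1,0,0,0]
    - [-1,1.5,0,0,0]
    - [-1,1.5,0,0,0]

```text
time: 7.32
tool_pos: [0.6096, -0.0868, 0.0362]
ee_rot: [-3.142, 0.0, 2.037]
wrist_force: [1.8, -1.6, -1.1]
width: 0.0272
```

step_arm:
  series:
    - [-1,0.5,0,0,0]
    - [-1,1,0,0,0]
    - [-1,1.5,0,0,0]
    - [-1,1.5,0,0,0]

```text
time: 7.82
tool_pos: [0.6089, -0.0854, 0.0362]
ee_rot: [-3.142, -0.0, 2.037]
wrist_force: [0.4, -1.3, -0.8]
width: 0.0274
```

step_arm:
  series:
    - [-1,0.5,0,0,0]
    - [-1,1,0,0,0]
    - [-1,1.5,0,0,0]
    - [-1,1.5,0,0,0]

```text
time: 8.32
tool_pos: [0.6082, -0.0841, 0.0362]
ee_rot: [3.142, -0.0, 2.037]
wrist_force: [1.3, -0.6, -1.1]
width: 0.0268
```

step_arm:
  series:
    - [-1,0.5,0,0,0]
    - [-1,1,0,0,0]
    - [-1,1.5,0,0,0]
    - [-1,1.5,0,0,0]

```text
time: 8.82
tool_pos: [0.6075, -0.0827, 0.0362]
ee_rot: [-3.142, -0.0, 2.037]
wrist_force: [0.5, -1.7, -0.9]
width: 0.0274
```

step_arm:
  series:
    - [-1,0.5,0,0,0]
    - [-1,1,0,0,0]
    - [-1,1.5,0,0,0]
    - [-1,1.5,0,0,0]

```text
time: 9.32
tool_pos: [0.6068, -0.0814, 0.0362]
ee_rot: [-3.142, -0.0, 2.037]
wrist_force: [1.5, -2.1, -0.3]
width: 0.0272
```

step_arm:
  series:
    - [-1,0.5,0,0,0]
    - [-1,1,0,0,0]
    - [-1,1.5,0,0,0]
    - [-1,1.5,0,0,0]

```text
time: 9.82
tool_pos: [0.6062, -0.0801, 0.0362]
ee_rot: [3.142, -0.0, 2.037]
wrist_force: [2.0, -2.0, -1.1]
width: 0.0278
```

step_arm:
  series:
    - [-1,0.5,0,0,0]
    - [-1,1,0,0,0]
    - [-1,1.5,0,0,0]
    - [-1,1.5,0,0,0]

```text
time: 10.32
tool_pos: [0.6059, -0.0794, 0.0362]
ee_rot: [3.141, 0.001, 2.037]
wrist_force: [3.3, -3.7, -1.1]
width: 0.0274
```

step_arm:
  series:
    - [-1,0.5,0,0,0]
    - [-1,0.5,0,0,0]
    - [-1,0.5,0,0,0]

```text
time: 10.7
tool_pos: [0.6058, -0.0793, 0.0363]
ee_rot: [3.141, 0.002, 2.037]
wrist_force: [3.5, -4.4, -1.2]
width: 0.0273
```

step_arm:
  series:
    - [-1,0.5,0,0,0]
    - [-1,1,0,0,0]
    - [-1,1,0,0,0]
    - [-1,1,0,0,0]

```text
time: 11.2
tool_pos: [0.6058, -0.0792, 0.0363]
ee_rot: [3.141, 0.004, 2.037]
wrist_force: [4.3, -6.8, -2.7]
width: 0.0271
```

step_arm:
  series:
    - [-1,0.7,0,0,0]
    - [-1,1.4,0,0,0]
    - [-1,2,0,0,0]
    - [-1,2,0,0,0]

```text
time: 11.7
tool_pos: [0.6057, -0.079, 0.0364]
ee_rot: [3.141, 0.007, 2.036]
wrist_force: [6.2, -8.6, -3.4]
width: 0.0274
```

step_arm:
  series:
    - [-1,0.5,0,0,0]
    - [-1,1,0,0,0]
    - [-1,1,0,0,0]
    - [-1,1,0,0,0]
    - [-1,1,0,0,0]
    - [-1,1,0,0,0]

```text
time: 12.45
tool_pos: [0.6056, -0.0789, 0.0364]
ee_rot: [3.14, 0.008, 2.036]
wrist_force: [6.4, -11.1, -3.7]
width: 0.0271
```

Inner stop held at about 11 N on the stop for over 0.3 s. It sits about 10.9 mm in from the start. Now pulling out.

step_arm:
  series:
    - [-1,-1.5,0,0,0]
    - [-1,-3,0,0,0]
    - [-1,-4.5,0,0,0]
    - [-1,-6,0,0,0]
    - [-1,-7,0,0,0]
    - [-1,-8,0,0,0]
    - [-1,-9,0,0,0]
    - [-1,-10,0,0,0]
    - [-1,-10,0,0,0]
    - [-1,-10,0,0,0]

```text
time: 13.7
tool_pos: [0.608, -0.0836, 0.0361]
ee_rot: [-3.142, -0.0, 2.037]
wrist_force: [-0.7, 2.2, 1.7]
width: 0.0273
```

step_arm:
  series:
    - [-1,-1,0,0,0]
    - [-1,-2,0,0,0]
    - [-1,-3,0,0,0]
    - [-1,-4,0,0,0]
    - [-1,-5,0,0,0]
    - [-1,-6,0,0,0]
    - [-1,-6,0,0,0]

```text
time: 14.58
tool_pos: [0.6107, -0.0892, 0.0361]
ee_rot: [-3.141, 0.0, 2.037]
wrist_force: [-0.4, 0.7, 0.4]
width: 0.0273
```

step_arm:
  series:
    - [-1,-1,0,0,0]
    - [-1,-2,0,0,0]
    - [-1,-3,0,0,0]
    - [-1,-3,0,0,0]

```text
time: 15.08
tool_pos: [0.6121, -0.092, 0.0362]
ee_rot: [-3.142, 0.0, 2.037]
wrist_force: [-0.0, 1.8, -0.3]
width: 0.0272
```

step_arm:
  series:
    - [-1,-1,0,0,0]
    - [-1,-2,0,0,0]
    - [-1,-3,0,0,0]
    - [-1,-3,0,0,0]

```text
time: 15.58
tool_pos: [0.6125, -0.0928, 0.036]
ee_rot: [-3.141, -0.003, 2.038]
wrist_force: [-2.8, 6.0, 1.4]
width: 0.0274
```

step_arm:
  series:
    - [-1,-0.8,0,0,0]
    - [-1,-1.6,0,0,0]
    - [-1,-2,0,0,0]
    - [-1,-2,0,0,0]
    - [-1,-2,0,0,0]

```text
time: 16.2
tool_pos: [0.6126, -0.093, 0.036]
ee_rot: [-3.141, -0.006, 2.038]
wrist_force: [-4.3, 8.7, 3.4]
width: 0.0269
```

step_arm:
  series:
    - [-1,-0.6,0,0,0]
    - [-1,-1.2,0,0,0]
    - [-1,-1.2,0,0,0]
    - [-1,-1.2,0,0,0]
    - [-1,-1.2,0,0,0]
    - [-1,-1.2,0,0,0]

```text
time: 16.95
tool_pos: [0.6127, -0.0931, 0.0359]
ee_rot: [-3.14, -0.008, 2.039]
wrist_force: [-5.1, 10.3, 3.2]
width: 0.0275
```

Outer stop held at about 9.5 N on the stop. The loaded positions along the axle are +11.9 mm and −4.0 mm, so the middle is about +3.9 mm. Going there is +12.6 mm in.

step_arm:
  series:
    - [-1,1.5,0,0,0]
    - [-1,3,0,0,0]
    - [-1,4.5,0,0,0]
    - [-1,6,0,0,0]
    - [-1,7.5,0,0,0]
    - [-1,9,0,0,0]
    - [-1,10,0,0,0]
    - [-1,11,0,0,0]
    - [-1,12,0,0,0]
    - [-1,12.6,0,0,0]
    - [-1,12.6,0,0,0]
    - [-1,12.6,0,0,0]
    - [-1,12.6,0,0,0]

```text
time: 18.58
tool_pos: [0.6092, -0.086, 0.0362]
ee_rot: [-3.142, -0.0, 2.037]
wrist_force: [0.8, -1.3, -1.2]
width: 0.027
```

step_arm:
  series:
    - [0,0,0,0,0]
    - [0,0,0,0,0]
    - [1,0,0,0,0]
    - [1,0,0,0,0]
    - [1,0,0,0,0]
    - [1,0,0,0,0]
    - [1,0,0,0,0]
    - [1,0,0,0,0]

```text
time: 19.58
tool_pos: [0.6092, -0.086, 0.0362]
ee_rot: [3.142, 0.0, 2.037]
wrist_force: [0.2, 1.0, -0.3]
width: 0.094
```

Fully open. Lifting straight up.

step_arm:
  series:
    - [1,0,0,-25,0]
    - [1,0,0,-60,0]
    - [1,0,0,-100,0]
    - [1,0,0,-140,0]
    - [1,0,0,-140,0]
    - [1,0,0,-140,0]
    - [1,0,0,-140,0]

```text
time: 20.45
tool_pos: [0.6081, -0.0858, 0.1737]
ee_rot: [-3.138, -0.003, 2.037]
wrist_force: [0.5, 0.6, 0.3]
width: 0.094
```

Run:
```python
from h import *
a=cv2.imread("pics/top0.png");p=cams.snapshot("top");b=p["pixels"][:,:,::-1].copy()
# wheel patch shift old->new
def sh(x0,y0,x1,y1):
    f=lambda i:np.float32(cv2.cvtColor(i[y0:y1,x0:x1],cv2.COLOR_BGR2GRAY))
    return cv2.phaseCorrelate(f(a),f(b),cv2.createHanningWindow((x1-x0,y1-y0),cv2.CV_32F))
for n,r in dict(bottle=(260,150,312,215),wrench=(350,290,445,370),jar=(328,122,378,180)).items():print(n,np.round(sh(*r)[0],2))
dk=lambda i:(i[240:350,270:350].max(2)<60)
for i in(a,b):
    ys,xs=np.nonzero(dk(i));c=(xs.mean()+270,ys.mean()+240);print(c,ray(p,c,.12)[:2])
q=cams.snapshot("side")
for s in(p,q):
  for l in("axle_grip","oil_bottle","jar","wrench"):print(l,[np.round(d["position"],3).tolist() for d in models.pinpoint(s,l)[:1]])
cv2.imwrite("pics/end.png",np.hstack([cv2.resize(x["pixels"][:,:,::-1],(400,300)) for x in(p,q)]))
print(robot.get_obs()["wrist_force"])
```

```text
bottle [0.01 0.02]
wrench [ 0.   -0.03]
jar [0.02 0.02]
(np.float64(310.6211820706069), np.float64(294.84172947243155)) [0.52473101 0.08141846]
(np.float64(308.06715210355986), np.float64(296.1982200647249)) [0.52298182 0.08500165]
axle_grip [[0.608, -0.084, 0.088]]
oil_bottle [[0.694, 0.115, -0.002]]
jar [[0.756, 0.004, 0.001]]
wrench [[0.463, -0.066, 0.006]]
axle_grip [[0.608, -0.087, 0.093]]
oil_bottle [[0.695, 0.112, -0.002]]
jar [[0.751, 0.004, 0.004]]
wrench [[0.463, -0.07, -0.004]]
[-0.36663038  0.40167826 -0.59654528]
```

View pics/end.png

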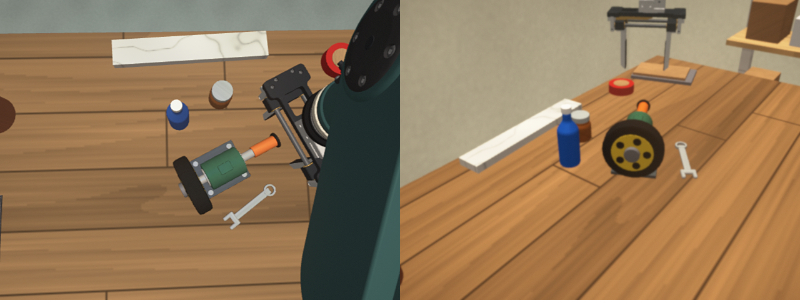

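The wheel moved 4.0 mm inward from its start, against 3.9 mm intended. The bottle, jar and wrench haven't moved, and the gripper is clear above the sleeve. Handing in.

```bash
python3 -c "
from bench import robot
print(robot.close_job())"
```

```text
the job is handed in; nothing more can be done
None
```

I checked the axle's end float as asked and handed the job in after about 20.5 s of the 51 s allowed; no verdict is reported.

- **Stops:** I gripped the orange sleeve and pushed the axle in, with about 11 N on the inner stop. I then pulled it out, with about 9.5 N on the outer stop. I held each for more than 0.3 s. These forces come from the wrist reading less about 2 N of drag, because I couldn't read the cartridge directly.
- **Float:** it came out at about 14 mm. I left the axle at the middle, 3.9 mm in from where it started, then let go and lifted clear.
- **Last checks:** the top picture shows the wheel 4.0 mm further in than at the start, which agrees. The bottle, jar and wrench shifted by less than 0.05 pixel, and the wrist force was back to noise.
- **Disagreement:** all three cameras showed the fingertips about 35 mm higher than the reported tool position (TCP). I trusted the pictures, lowered the gripper by that much, checked again and then gripped. The jaws stopped at about 27 mm on the 28 mm sleeve.

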